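# Feel the key home and unlock the tea house cash box

### The job

Unlock the green cash box with the black-headed key from the beech stand: put the key in the lock on the lid and, pressing only lightly, turn it gently back and forth to feel for the hidden keyway, never forcing it. When it finds the keyway push it fully home, give it a full quarter turn clockwise and leave it standing in the lock. Leave the yellow-headed key and everything else on the table as they are.

Things in the scene. Friction and masses are not known exactly. Their poses are not given: they have to be found in the camera images.
- key: Key, 80 mm, black head, upright in the stand. Origin: mid tip of bit; z up the shank, x along the bit. From the tip: flat bit 11 (x) x 3 (y) mm, 5 tall; neck 2.8 dia to 12.5; shank 10 dia to 42 (its lower end is the shoulder); collar 18 dia to 46; flat head 30 (x) x 9 (y) from 46 to 80, pinched across y. Bit is the same turned half round. 36 to 59 g
- spare_key: Bystander: the other key, same shape with a yellow head, standing in the other hole of the stand
- stand: Fixed beech stand 110 (x) x 200 (y) x 48 mm, origin under the middle. Two 13 mm key holes through its top at x -25, y -40 and +40; the two keys hang in them by their collars (which key in which hole varies), head wide about along y. Behind, at x +19 and +43, two slots with leaning white tiles up to 68 mm above the table, fixed
- cashbox: Fixed green steel cash box 158 (x) x 208 (y) mm, lid top 90 mm above the table, origin under the middle. Lock in the lid 45 mm towards -x, y 0. Low carrying bail on the rear half (+x) up to 8 mm above the lid
- lock_mouth (a point): Centre of the lock's round dished mouth (23 mm wide, 6 mm above the lid), axes as the box. 6 mm below, a 14 mm bore; 16 mm below, a sprung barrel face (2 N preload, 1 N/mm, 5 mm travel) with a bevelled 4.4 mm keyway, 6 mm thick: key x at box x +-0.5 rad (worked round, hidden; stays put). Key turns only beneath it, shoulder on the face: tip 28.5 mm below the mouth. Over 25 N forces it
- cam (a joint): Angle of the lock's cam, driven by the key's bit once fully home: 0 locked, grows clockwise seen from above, open beyond 1.0 rad, stop at 1.9 rad; light friction (0.03 N m), stays where left; about 0.15 rad of slack between bit and cam, and 0.13 rad between bit and keyway
- canister: red enamel tin canister with screw cap, 90 mm across, 133 mm tall, origin under its centre
- saucer: nickel saucer 110 mm across, 12 mm high, origin under its centre
- tea_glass: clear tea glass on the saucer, 60 mm across the rim, 78 mm tall, origin under its centre
- scoop: brass sugar scoop lying on the table: cup 40 mm across, 24 mm high, origin under the cup's centre, handle 95 mm long towards its -x
- tile0: loose white okey tile 37 x 25 x 8 mm, lying flat, origin under its centre
- tile1: loose white okey tile, as tile0
- tile2: loose white okey tile, as tile0
Things that resemble listed ones, but are neither listed nor needed, are in the scene too. What is meant by the key is not blue or pink, and is the smaller of those in its own colour.

How it is judged:
By the outcome, as a careful person would: the job done as asked, in the order asked, and still so for the second after the job is handed in, with the robot touching nothing.
It also fails if it takes over 61 s, if anything falls off the work surface, if the arm or the gripper's body presses on something with over 40 N, if the wrist force passes 120 N, or if a joint passes its speed limit or range.

### The arm

A 6-joint arm with a two-finger parallel gripper is mounted at the origin on the work surface. World frame = base frame: x ahead of the robot, y to its left, z up, the work surface at z = 0. Lengths are in mm, angles in rad, forces in N, time in s.
With the tool pointing down it reaches from about 250 to 725 mm from the base axis. Payload 9.7 kg.
Tool frame: the origin (TCP) lies at the very end of the fingers, on their centre line; the grasp point (between the pads) lies 19 mm behind it; z points along the fingers, y is the line along which they close (so a half turn about z gives the same grasp; the last joint's range is limited). The gripper opens to 85 mm and grips with 20 to 120 N. Pads are 22 mm wide; open, the fingers measure 114 mm over their backs; the gripper's body (76 mm by 85 mm) begins 54 mm behind the grasp point. The pads swing forward as they close: fully open they stand 13 mm farther back than shut.
Start: joints at [-1.282, 0.087, 0.176, 1.66, 0, 1.571], TCP at [156.638, -527.22, 231.284] pointing down, gripper open.
Joint ranges: [-3.13, 3.13], [-0.85, 1.81], [-1.15, 1.24], [-2.2, 2.28], [-1.44, 1.52], [-3.14, 3.14]. Speed limits (rad/s): [2.22, 2.22, 2.57, 3.14, 3.14, 3.14].

### API

Orientations are given as [roll, pitch, yaw] about the fixed x, y, z axes, in that order (R = Rz(yaw) Ry(pitch) Rx(roll)).
In Python, from bench import arm, optics gives the robot as it stands. The module is installed in compiled form; this text tells all that it offers.
- The arm moves only by the shell command python3 -m inch 'ROWS'. ROWS is JSON, one flat list of numbers, 7 for each row, row after row: the shift along the tool's x, y, z in mm, then the turn, a rotation vector about the tool's x, y, z in degrees, then the finger opening in mm, from 0 to 85.4. A call has 1 to 5 rows; each row shifts and turns the commanded pose from where the row before left it, along the tool's axes as they then stand; what a row does not reach is not made up. A row lasts 1/8 s, in which the tool goes at most 62.5 mm and 10.7 degrees, less where a joint would pass 70% of its speed; a pose out of reach is approached as far as the arm can. A call is refused whole if a number of a shift passes 62.5 or a number of a turn 10.7, either way. A call with a gripper value outside its range is refused whole. The fingers move at their own pace and stop on an object; the grip force is fixed at half the most. Time passes only in rows, so rows that do not move let the fingers close. It gives the time, the measured TCP pose, the force, the opening and the grip force at its end, in the units of the state.
- arm.state(): the state, without advancing time (a new reading comes with each control period).
- optics.capture(name): name is "scene" or "top"; returns a dict with "frame" (420x560x3 uint8, blue, green, red), "camera_matrix" (3x3 intrinsics, pixels), "world_to_cam" (4x4, takes a point from world to camera coordinates). Camera axes: x right, y down, z forward; pixel columns grow to the right and rows downward; lengths in mm; the calibration is good to about 2 mm. A picture is of the moment at which its call begins. There is no depth.
- arm.job_done(): hands the job in; it is judged then, once.
The state is a dict: "t": time; "q": joint angles; "joint_velocities": joint speeds; "joint_efforts": joint torques, N m; "eef_pos": TCP position; "eef_rot": TCP orientation; "wrist_force": force on the tool from outside, world axes, zero at the start; "ft_torque": the same for the moment, N m; "width": finger opening in mm; "grasp_force": force on a finger pad.
Only numpy, scipy, OpenCV 4.12 (cv2) and the standard library are available. Lean on these libraries where they do the work, as an engineer would, in place of code of your own. Each camera call takes 0.05 s, during which the arm holds its last target. There are 200 camera calls.

## Working session

There is one attempt and no reset: what is moved stays moved. The work goes in short steps, Python scripts to look and compute and a shell command to move; the robot and the scene stay as the last step left them, time stands still between calls to the robot, and variables do not carry over. Pictures are saved under pics/ and viewed, at most 10 in all, crops included, and the job is handed in when it is done.

```bash
mkdir -p pics
python3 - <<'E'
from bench import arm, optics
import cv2,pickle
s=arm.state();print({k:s[k] for k in('t','eef_pos','eef_rot','wrist_force','width')})
for n in('scene','top'):
    c=optics.capture(n);pickle.dump(c,open(n+'0.pkl','wb'));cv2.imwrite(f'pics/{n}0.png',c['frame']);print(n,c['camera_matrix'],c['world_to_cam'])
E
```

```text
{'t': 0.0, 'eef_pos': array([ 156.59014889, -527.00347673,  230.60272024]), 'eef_rot': array([-3.14030913e+00, -2.95438243e-05,  2.88816701e-01]), 'wrist_force': array([ 0.87561771, -0.38086239,  0.87596006]), 'width': 85.16944870652614}
scene [[520.91275991   0.         275.92047426]
 [  0.         520.91275991 204.88192558]
 [  0.           0.           1.        ]] [[-8.16304600e-01  5.77399289e-01  1.60268751e-02  4.69154716e+02]
 [ 3.99497952e-01  5.84399766e-01 -7.06313174e-01 -1.44174079e+02]
 [-4.17190826e-01 -5.70163989e-01 -7.07718051e-01  1.65823828e+03]
 [ 0.00000000e+00  0.00000000e+00  0.00000000e+00  1.00000000e+00]]
top [[503.21897595   0.         272.12275668]
 [  0.         503.21897595 202.28236362]
 [  0.           0.           1.        ]] [[-2.14410514e-02 -9.99749190e-01  6.46826412e-03 -2.05089149e+01]
 [-9.97436214e-01  2.09487363e-02 -6.84262367e-02  5.44809247e+02]
 [ 6.82735728e-02 -7.91881133e-03 -9.97635210e-01  1.43667839e+03]
 [ 0.00000000e+00  0.00000000e+00  0.00000000e+00  1.00000000e+00]]
```

View pics/scene0.png

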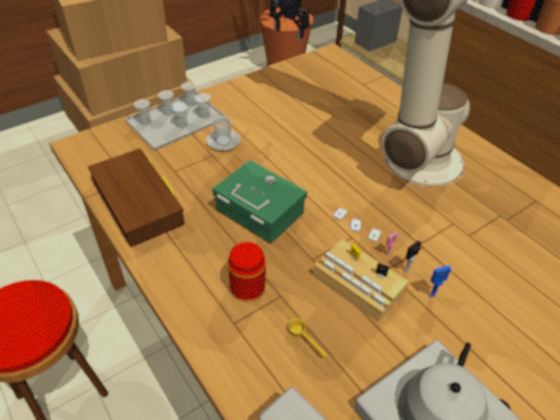

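View pics/top0.png

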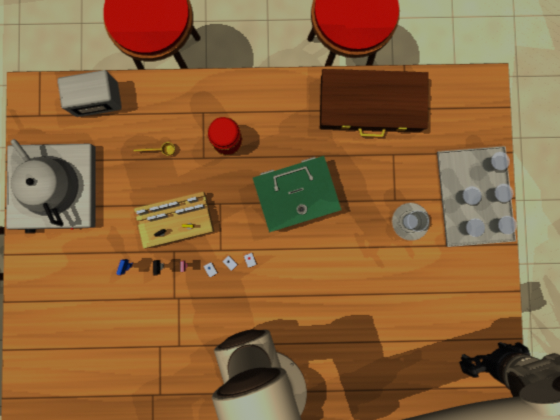

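Scene view: the candidates for the black key are the small black head in the stand at scene (382,270) / top (161,233), and a large black key on the table at scene (413,252) / top (157,267). The other keys are yellow in the stand (356,250), blue (440,278) and pink (391,240). I choose the small black one in the stand, and check it in a close crop while measuring.

```bash
cat > h.py <<'E'
import numpy as np,cv2,pickle
def ray(c,p,z):
    K,T=c['camera_matrix'],c['world_to_cam'];R,t=T[:3,:3],T[:3,3]
    o=-R.T@t;d=R.T@np.linalg.solve(K,[p[0],p[1],1]);return o+d*(z-o[2])/d[2]
def proj(c,P):
    q=c['camera_matrix']@(c['world_to_cam'][:3]@np.append(P,1));return q[:2]/q[2]
def tri(c1,p1,c2,p2):
    P=lambda c:c['camera_matrix']@c['world_to_cam'][:3]
    X=cv2.triangulatePoints(P(c1),P(c2),np.float64(p1),np.float64(p2)).ravel();return X[:3]/X[3]
E
python3 - <<'E'
from h import *
T=pickle.load(open('top0.pkl','rb'));S=pickle.load(open('scene0.pkl','rb'))
def blobs(c,roi,lo,hi,amin=6):
    x0,y0,x1,y1=roi;h=cv2.cvtColor(c['frame'][y0:y1,x0:x1],cv2.COLOR_BGR2HSV)
    m=cv2.inRange(h,np.array(lo),np.array(hi));n,l,s,ce=cv2.connectedComponentsWithStats(m)
    r=[]
    for i in range(1,n):
        if s[i,4]>=amin:
            pts=np.argwhere(l==i)[:,::-1].astype(np.float32)+[x0,y0]
            r.append((s[i,4],ce[i]+[x0,y0],cv2.minAreaRect(pts.astype(np.float32)),pts))
    return sorted(r,key=lambda a:-a[0])
for nm,c,roi,z in(('top',T,(135,190,218,250),69),('scene',S,(310,235,410,315),69)):
    for col,lo,hi in(('black',(0,0,0),(180,255,45)),('yellow',(24,200,120),(35,255,255))):
        for b in blobs(c,roi,lo,hi)[:2]:
            print(nm,col,b[0],b[1].round(1),np.round(b[2][1],1),'w',ray(c,b[1],z).round(1))
g=blobs(T,(245,150,350,240),(60,100,20),(95,255,160))[0]
bx=cv2.boxPoints(g[2]);print('box',[ray(T,p,90).round(1)[:2] for p in bx],'ctr',ray(T,g[2][0],90))
# stand hull
b=blobs(T,(130,190,220,252),(18,60,110),(30,200,255))[0]
bx=cv2.boxPoints(b[2]);print('stand',[ray(T,p,48).round(1)[:2] for p in bx],'ctr',ray(T,b[2][0],48))
u=lambda c,r,k:cv2.resize(c['frame'][r[1]:r[3],r[0]:r[2]],None,fx=k,fy=k,interpolation=cv2.INTER_CUBIC)
A=[u(T,(130,190,220,250),4),u(S,(330,230,420,290),4),u(T,(265,175,355,235),4),u(S,(230,150,320,210),4)]
cv2.imwrite('pics/crop0.png',np.vstack([np.hstack(A[:2]),np.hstack(A[2:])]))
E
```

```text
top black 39 [160.1 232.5] [ 3.6 11.2] w [463.2 281.2  69. ]
top yellow 28 [187.  225.4] [10.2  2.4] w [481.4 206.4  69. ]
scene black 66 [381.8 269.6] [8.9 7.3] w [462.2 281.2  69. ]
scene black 19 [408.3 254.2] [9. 2.] w [374.4 283.4  69. ]
scene yellow 67 [355.8 250. ] [14.5  7.5] w [472.9 199.1  69. ]
box [array([608.9,  20.2]), array([ 666. , -176.8]), array([ 516.5, -218.3]), array([460.3, -22.6])] ctr [562.61806621 -99.26968953  90.        ]
stand [array([535.6, 361.6]), array([577.6, 162.2]), array([461.5, 137. ]), array([420.1, 335.4])] ctr [498.51193331 249.17061227  48.        ]
```

View pics/crop0.png

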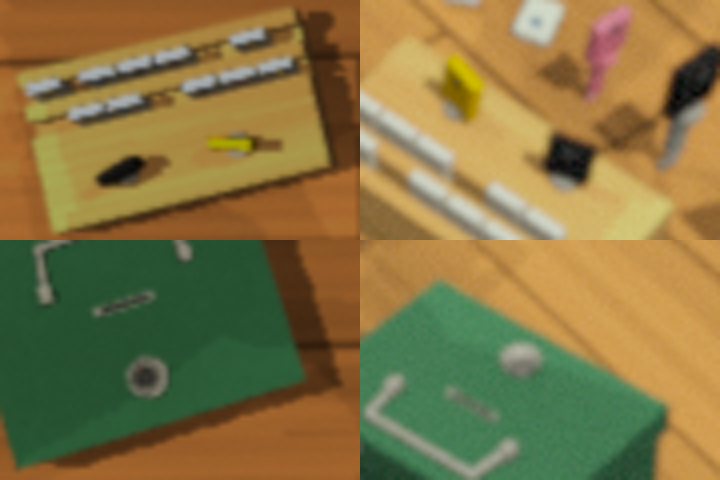

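The crop confirms it. The top view shows the black-headed key seated in the stand (crop 120,170), with the yellow one beside it (230,145). The large black key stands on the table behind it, in the scene half at (695,85). The lock mouth shows in the top crop at (147,137) and the scene crop at (161,119).

```bash
cat >> h.py <<'E'
from scipy.spatial.transform import Rotation as Ro
def delta(s,pos,yaw):
    """tool-frame shift and rotvec(deg) to reach vertical tool at pos,yaw"""
    R=Ro.from_euler('xyz',s['eef_rot']);G=Ro.from_euler('xyz',[np.pi,0,yaw])
    return R.inv().apply(np.array(pos)-s['eef_pos']).round(2),(R.inv()*G).as_rotvec(degrees=True).round(2)
E
python3 - <<'E'
from h import *
T=pickle.load(open('top0.pkl','rb'));S=pickle.load(open('scene0.pkl','rb'))
L=tri(T,(301.75,209.25),S,(270.2,179.7));print('lock tri',L,ray(T,(301.75,209.25),96),ray(S,(270.2,179.7),96))
K=tri(T,(160.1,232.5),S,(381.8,269.6));print('key tri',K)
h=cv2.cvtColor(T['frame'],cv2.COLOR_BGR2HSV);w=np.clip((70-h[222:243,148:173,2].astype(float))/40,0,1)
ys,xs=np.mgrid[222:243,148:173];P=np.c_[xs.ravel(),ys.ravel()];w=w.ravel()
C=np.cov(P.T,aweights=w);m=np.average(P,axis=0,weights=w);print('mean',m,ray(T,m,69))
v=proj(T,[463,281,86])-proj(T,[463,281,52]);C=C-np.outer(v,v)/12
e=np.linalg.eigh(C)[1][:,1];a=ray(T,m+5*e,69)-ray(T,m-5*e,69);print('head dir',np.degrees(np.arctan2(a[1],a[0])),v, np.linalg.eigvalsh(C))
B=np.array([522,-112]);
for A in([[608.9,20.2],[460.3,-22.6]],[[666,-176.8],[516.5,-218.3]]):
    d=np.subtract(A[0],A[1]);print('boxyaw',np.arctan2(d[1],d[0]))
u=np.array([np.cos(.275),np.sin(.275)]);print('lock from box',np.array([562.6,-99.3])-45*u)
E
python3 -m inch '[0,0,0,0,0,-10,40, 0,0,0,0,0,-10,40, 0,0,0,0,0,-10,40]'; python3 -c "
from bench import arm;print(arm.state()['q'],arm.state()['eef_rot'])"
```

```text
lock tri [ 517.68569659 -111.74672257   94.82026779] [ 518.15178611 -112.10725596   96.        ] [ 517.97587635 -110.23290787   96.        ]
key tri [462.94948654 281.28143925  69.64290729]
mean [160.10662252 232.44370861] [463.41761311 281.09950884  69.        ]
head dir 116.8386051780322 [-2.63963387 -0.10206776] [0.96206428 8.77020413]
boxyaw 0.2804314731499805
boxyaw 0.27077434732132877
lock from box [ 519.29086611 -111.51961216]
t: 0.48
eef_pos: [156.6, -527.1, 230.9]
eef_rot: [-3.141, -0.0, 0.818]
wrist_force: [0.7, 0.0, 0.9]
width: 39.8
grasp_force: 0.0
[-1.28202531e+00  8.72186363e-02  1.75430548e-01  1.65978103e+00
 -5.35614971e-06  1.04142405e+00] [-3.14092294e+00 -3.85628516e-04  8.18143169e-01]
```

```bash
python3 -m inch '[0,0,0,0,0,-10,40, 0,0,0,0,0,-10,40, 0,0,0,0,0,-10,40, 0,0,0,0,0,-10,40]' >/dev/null; python3 -m inch '[0,0,0,0,0,-10,30, 0,0,0,0,0,-10,30,0,0,0,0,0,-10,30]'; python3 -c "
from h import *
from bench import arm;s=arm.state();print(s['q'].round(3),s['eef_rot']);d=delta(s,[463.2,281.2,160],2.04);print(d,d[0]/15)"
```

```text
t: 1.35
eef_pos: [156.6, -527.1, 230.9]
eef_rot: [3.141, -0.001, 2.04]
wrist_force: [-0.1, -0.2, 0.3]
width: 30.1
grasp_force: 0.0
[-1.282  0.087  0.175  1.66   0.    -0.18 ] [ 3.14145655e+00 -7.44609485e-04  2.03987013e+00]
(array([582.34, 638.87,  71.39]), array([ 0.01, -0.04, -0.01])) [38.82266667 42.59133333  4.75933333]
```

```bash
R='x'; python3 -m inch '[38.8,42.6,0,0,0,0,30, 38.8,42.6,0,0,0,0,30, 38.8,42.6,0,0,0,0,30, 38.8,42.6,0,0,0,0,30, 38.8,42.6,0,0,0,0,30]' >/dev/null; python3 -m inch '[38.8,42.6,0,0,0,0,30, 38.8,42.6,0,0,0,0,30, 38.8,42.6,0,0,0,0,30, 38.8,42.6,0,0,0,0,30, 38.8,42.6,0,0,0,0,30]'; python3 -m inch '[38.8,42.6,0,0,0,0,30, 38.8,42.6,0,0,0,0,30, 38.8,42.6,0,0,0,0,30, 38.8,42.6,0,0,0,0,30, 38.8,42.6,0,0,0,0,30]'; python3 -c "
from h import *
from bench import arm;s=arm.state();print(s['q'].round(3),s['eef_rot']);d=delta(s,[463.2,281.2,110],2.04);print(d)"
```

```text
t: 2.6
eef_pos: [364.5, 12.2, 231.3]
eef_rot: [3.141, 0.0, 2.034]
wrist_force: [1.0, -1.0, 0.4]
width: 30.0
grasp_force: 0.0
t: 3.22
eef_pos: [468.4, 281.0, 230.9]
eef_rot: [-3.141, 0.0, 2.035]
wrist_force: [0.8, -0.6, 0.8]
width: 30.2
grasp_force: 0.0
[ 0.54   0.078  0.166  1.659 -0.     1.647] [-3.14123203e+00  1.37737748e-04  2.03452195e+00]
(array([  2.55,  -4.5 , 120.91]), array([-0.02,  0.01, -0.31]))
```

```bash
python3 -m inch '[2.5,-4.5,40,0,0,-0.3,30, 0,0,40,0,0,0,30, 0,0,41,0,0,0,30, 0,0,0,0,0,0,30]'
python3 - <<'E'
from h import *
from bench import arm,optics
s=arm.state();print(delta(s,[463.2,281.2,56],2.04),s['eef_pos'])
c=optics.capture('scene');t=optics.capture('top')
u=lambda c,r,k:cv2.resize(c['frame'][r[1]:r[3],r[0]:r[2]],None,fx=k,fy=k,interpolation=cv2.INTER_CUBIC)
cv2.imwrite('pics/c1.png',np.hstack([u(c,(330,200,430,300),4),u(t,(120,180,220,280),4)]))
E
```

```text
t: 3.72
eef_pos: [461.2, 278.2, 107.1]
eef_rot: [-3.135, 0.0, 2.039]
wrist_force: [0.2, 0.2, 0.3]
width: 29.8
grasp_force: 0.0
(array([ 1.78,  3.46, 51.11]), array([-0.36,  0.03, -0.03])) [461.19564146 278.21160996 107.13056037]
```

View pics/c1.png

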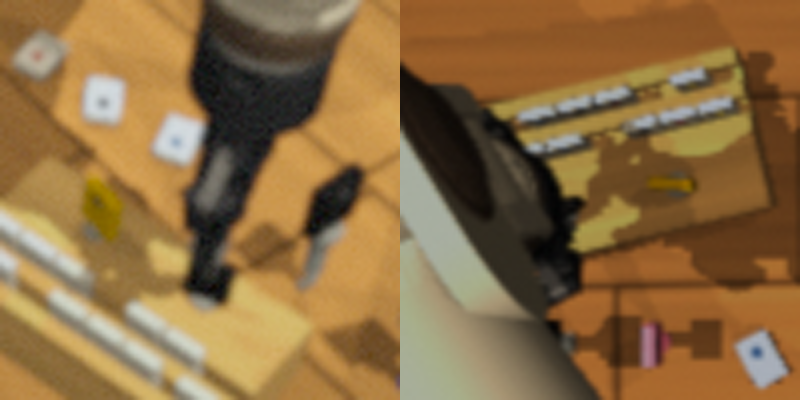

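The scene crop shows the fingers just above the black head (208,285), clear of the tiles and of the large black key (330,200). In the top view the arm hides the key.

```bash
python3 -m inch '[0,0,0,0,0,0,30]'; python3 -c "
from h import *
from bench import arm;s=arm.state();print(delta(s,[463.2,281.2,56],2.04),s['eef_rot'])"
```

```text
t: 3.95
eef_pos: [463.9, 279.7, 112.5]
eef_rot: [3.139, -0.0, 2.039]
wrist_force: [-0.2, 1.1, 0.2]
width: 30.0
grasp_force: 0.0
(array([ 1.64, -0.13, 56.5 ]), array([ 0.17, -0.01, -0.04])) [ 3.13862031e+00 -2.36157683e-04  2.03925808e+00]
```

```bash
python3 -m inch '[0.5,0,12,0,0,0,30, 0.5,0,12,0,0,0,30, 0,0,12,0,0,0,30, 0,0,10,0,0,0,30, 0,0,5,0,0,0,30]' ; python3 -m inch '[0,0,3,0,0,0,30, 0,0,0,0,0,0,30]'; python3 -c "
from h import *
from bench import arm;s=arm.state();print(delta(s,[463.2,281.2,56],2.04),s['eef_rot'])"
```

```text
t: 4.58
eef_pos: [462.3, 279.9, 58.3]
eef_rot: [-3.141, 0.0, 2.039]
wrist_force: [0.2, 0.8, 0.3]
width: 29.6
grasp_force: 0.0
t: 4.82
eef_pos: [462.6, 280.2, 56.3]
eef_rot: [3.142, -0.0, 2.039]
wrist_force: [0.8, -0.4, 0.7]
width: 29.8
grasp_force: 0.0
(array([0.67, 1.  , 0.32]), array([ 0.  , -0.  , -0.04])) [ 3.14150629e+00 -2.15271259e-05  2.03938828e+00]
```

Close, then lift slowly.

```bash
python3 -m inch '[0.5,1,0,0,0,0,20, 0,0,0,0,0,0,10, 0,0,0,0,0,0,0, 0,0,0,0,0,0,0, 0,0,0,0,0,0,0]' ; python3 -m inch '[0,0,0,0,0,0,0, 0,0,-5,0,0,0,0, 0,0,-10,0,0,0,0, 0,0,-15,0,0,0,0, 0,0,-20,0,0,0,0]'; python3 -m inch '[0,0,-25,0,0,0,0, 0,0,-25,0,0,0,0, 0,0,-20,0,0,0,0, 0,0,-10,0,0,0,0, 0,0,0,0,0,0,0]'; python3 -c "
from h import *
from bench import arm;s=arm.state();d=delta(s,[518.2,-111.3,190],0.276+np.pi);print(d,s['q'])"
```

```text
t: 5.45
eef_pos: [463.3, 281.1, 56.6]
eef_rot: [3.141, -0.0, 2.039]
wrist_force: [-1.2, -0.6, 4.6]
width: 8.1
grasp_force: 58.6
t: 6.08
eef_pos: [463.2, 281.0, 107.4]
eef_rot: [-3.141, -0.0, 2.039]
wrist_force: [0.1, 0.6, -0.7]
width: 7.8
grasp_force: 58.4
t: 6.7
eef_pos: [463.5, 281.2, 187.0]
eef_rot: [3.14, -0.0, 2.039]
wrist_force: [1.0, -0.1, -1.3]
width: 8.3
grasp_force: 58.4
(array([-374.87, -128.43,   -3.15]), array([ 6.000e-02,  4.000e-02, -7.897e+01])) [ 5.45278880e-01  5.44091612e-02  5.58617256e-02  1.57105381e+00
 -6.19422287e-06  1.64750758e+00]
```

```bash
python3 -m inch '[0,0,0,0,0,-10,0, 0,0,0,0,0,-10,0, 0,0,0,0,0,-10,0, 0,0,0,0,0,-10,0]'>/dev/null ; python3 -m inch '[0,0,0,0,0,-10,0, 0,0,0,0,0,-10,0, 0,0,0,0,0,-10,0, 0,0,0,0,0,-9,0, 0,0,0,0,0,0,0]'; python3 -c "
from h import *
from bench import arm,optics;s=arm.state();d=delta(s,[518.2,-111.3,190],0.276+np.pi);print(d,d[0]/10)
c=optics.capture('scene');t=optics.capture('top')
u=lambda c,r,k:cv2.resize(c['frame'][r[1]:r[3],r[0]:r[2]],None,fx=k,fy=k,interpolation=cv2.INTER_CUBIC)
cv2.imwrite('pics/c2.png',np.hstack([u(c,(330,170,430,270),4),u(t,(120,180,220,280),4)]))"
```

```text
t: 7.82
eef_pos: [463.0, 280.8, 185.4]
eef_rot: [-3.141, -0.001, -2.866]
wrist_force: [-0.1, 0.0, -0.4]
width: 8.0
grasp_force: 58.4
(array([  53.51, -392.39,   -4.39]), array([-0.02, -0.07, -0.03])) [  5.351 -39.239  -0.439]
```

View pics/c2.png

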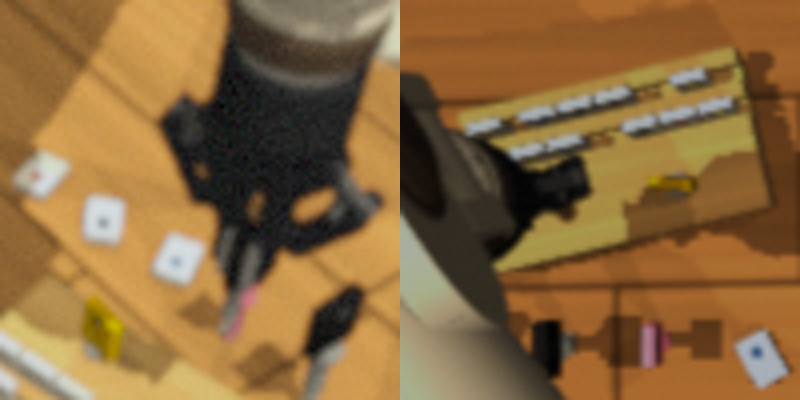

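The key is out of the stand and in the fingers, its shank at crop (238,290) in front of the pink key. The stand now holds only the yellow key (100,330). Next I carry it over the lock.

```bash
python3 -m inch '[3,-20,0,0,0,0,0, 5,-40,0,0,0,0,0, 6,-45,0,0,0,0,0, 7,-45,0,0,0,0,0, 7,-45,0,0,0,0,0]'>/dev/null ; python3 -m inch '[7,-45,0,0,0,0,0, 7,-45,0,0,0,0,0, 6,-45,0,0,0,0,0, 4,-40,0,0,0,0,0, 1.5,-22,0,0,0,0,0]' >/dev/null; python3 -m inch '[0,0,0,0,0,0,0, 0,0,0,0,0,0,0,0,0,0,0,0,0,0]'
python3 - <<'E'
from h import *
from bench import arm,optics;s=arm.state();d=delta(s,[518.2,-111.3,160],0.276+np.pi);print(d)
c=optics.capture('scene');t=optics.capture('top')
u=lambda c,r,k:cv2.resize(c['frame'][r[1]:r[3],r[0]:r[2]],None,fx=k,fy=k,interpolation=cv2.INTER_CUBIC)
cv2.imwrite('pics/c3.png',np.hstack([u(c,(230,110,310,210),5),u(t,(260,140,340,240),5)]))
p=s['eef_pos'];print('exp tip px scene',proj(c,[p[0],p[1],p[2]-50]),'tip top',proj(t,[p[0],p[1],p[2]-50]),'tcp',proj(c,p))
E
```

```text
t: 9.55
eef_pos: [518.6, -110.0, 186.4]
eef_rot: [3.142, 0.0, -2.864]
wrist_force: [1.0, 0.6, -0.9]
width: 8.0
grasp_force: 58.6
(array([ 0.74, -1.1 , 26.43]), array([0.  , 0.01, 0.06]))
exp tip px scene [270.17256246 168.75290542] tip top [301.95962602 208.26369435] tcp [270.3284875 154.4197479]
```

View pics/c3.png

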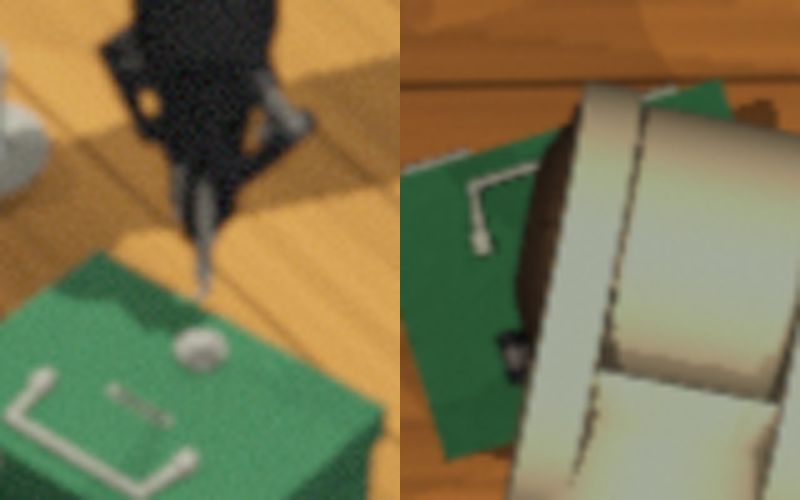

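The scene crop shows the key tip at (202,297), i.e. pixel (270.4,169.4). I expected (270.2,168.8), so the key sits straight over the lock mouth at crop (201,350). I go down slowly, watching the force.

```bash
python3 -m inch '[0.7,-1.1,8,0,0,0,0, 0,0,10,0,0,0,0, 0,0,8,0,0,0,0, 0,0,4,0,0,0,0, 0,0,0,0,0,0,0]' ; python3 -m inch '[0,0,3,0,0,0,0, 0,0,3,0,0,0,0, 0,0,0,0,0,0,0]'; python3 -m inch '[0,0,3,0,0,0,0, 0,0,0,0,0,0,0]';python3 -m inch '[0,0,3,0,0,0,0, 0,0,0,0,0,0,0]'; python3 -c "
from h import *
from bench import arm;s=arm.state();print(delta(s,[518.2,-111.3,130],0.276+np.pi),s['ft_torque'])"
```

```text
t: 10.28
eef_pos: [518.3, -111.9, 155.9]
eef_rot: [3.141, -0.001, -2.865]
wrist_force: [-0.4, -0.2, -0.1]
width: 8.0
grasp_force: 58.5
t: 10.65
eef_pos: [518.3, -111.9, 150.1]
eef_rot: [3.141, -0.0, -2.865]
wrist_force: [0.1, -0.6, -0.7]
width: 8.4
grasp_force: 58.5
t: 10.9
eef_pos: [518.3, -111.9, 147.0]
eef_rot: [3.141, -0.0, -2.865]
wrist_force: [0.4, 0.0, -1.0]
width: 8.2
grasp_force: 58.5
t: 11.15
eef_pos: [518.3, -111.9, 144.0]
eef_rot: [3.141, -0.0, -2.865]
wrist_force: [-0.6, 0.7, -1.2]
width: 8.2
grasp_force: 58.5
(array([-0.06,  0.62, 14.02]), array([ 0.01, -0.02,  0.03])) [ 0.01265982  0.00408901 -0.00384627]
```

```bash
f(){ grep -E 'eef_pos|wrist' ; }; python3 -m inch '[0,0.3,2,0,0,0,0, 0,0,0,0,0,0,0]'|f ; python3 -m inch '[0,0,2,0,0,0,0, 0,0,0,0,0,0,0]'|f; python3 -m inch '[0,0,2,0,0,0,0, 0,0,0,0,0,0,0]'|f;python3 -m inch '[0,0,2,0,0,0,0, 0,0,0,0,0,0,0]'|f
```

```text
eef_pos: [518.3, -111.6, 142.1]
wrist_force: [1.2, 0.2, -1.7]
eef_pos: [518.3, -111.6, 140.1]
wrist_force: [-0.4, 0.4, 0.6]
eef_pos: [518.3, -111.6, 138.1]
wrist_force: [0.5, 0.5, -0.6]
eef_pos: [518.3, -111.6, 136.1]
wrist_force: [-0.9, -0.1, 0.3]
```

```bash
f(){ grep -E 'eef_pos|wrist' ; }; python3 -m inch '[0,0,2,0,0,0,0, 0,0,0,0,0,0,0]'|f ; python3 -m inch '[0,0,1.5,0,0,0,0, 0,0,0,0,0,0,0]'|f; python3 -m inch '[0,0,1,0,0,0,0, 0,0,0,0,0,0,0]'|f;python3 -m inch '[0,0,1,0,0,0,0, 0,0,0,0,0,0,0]'|f; python3 -c "from bench import arm;print(arm.state()['ft_torque'])"
```

```text
eef_pos: [518.3, -111.6, 134.1]
wrist_force: [0.4, 0.1, -1.2]
eef_pos: [518.3, -111.6, 132.7]
wrist_force: [0.3, -0.6, -0.4]
eef_pos: [518.3, -111.6, 131.7]
wrist_force: [0.8, 0.4, -1.5]
eef_pos: [518.3, -111.7, 130.7]
wrist_force: [-0.8, -0.2, -1.3]
[-0.00377588 -0.00914964 -0.02223284]
```

```bash
f(){ grep -E 'eef_pos|wrist' ; }; python3 -m inch '[0,0,1,0,0,0,0, 0,0,0,0,0,0,0]'|f ; python3 -m inch '[0,0,1,0,0,0,0, 0,0,0,0,0,0,0]'|f; python3 -m inch '[0,0,1,0,0,0,0, 0,0,0,0,0,0,0]'|f; python3 -c "from bench import arm;print(arm.state()['ft_torque'])"
```

```text
eef_pos: [518.3, -111.6, 129.7]
wrist_force: [-0.1, 0.1, -1.2]
eef_pos: [518.3, -111.6, 128.7]
wrist_force: [0.6, -0.0, 0.1]
eef_pos: [518.3, -111.6, 127.7]
wrist_force: [-0.0, 0.1, -0.7]
[-0.01972561  0.00038401  0.01125445]
```

```bash
f(){ grep -E 'eef_pos|wrist' ; }; python3 -m inch '[0,0,1,0,0,0,0, 0,0,0,0,0,0,0]'|f ; python3 -m inch '[0,0,1,0,0,0,0, 0,0,0,0,0,0,0]'|f; python3 -c "from bench import arm;print(arm.state()['ft_torque'])"
```

```text
eef_pos: [518.3, -111.6, 126.7]
wrist_force: [-0.5, 0.3, -0.4]
eef_pos: [518.3, -111.6, 125.7]
wrist_force: [-0.5, -0.0, -0.6]
[ 0.06250291 -0.0071163  -0.00217054]
```

```bash
f(){ grep -E 'eef_pos|wrist' ; }; python3 -m inch '[0,0,1,0,0,0,0, 0,0,0,0,0,0,0]'|f ; python3 -m inch '[0,0,1,0,0,0,0, 0,0,0,0,0,0,0]'|f
python3 - <<'E'
from h import *
from bench import arm,optics;s=arm.state();print(s['ft_torque'],s['wrist_force'])
c=optics.capture('scene')
p=s['eef_pos'];print('tcp',proj(c,p)-[230,110],'mouth',proj(c,[518.2,-111.3,96])-[230,110])
cv2.imwrite('pics/c4.png',cv2.resize(c['frame'][110:210,230:310],None,fx=6,fy=6,interpolation=cv2.INTER_CUBIC))
E
```

```text
eef_pos: [518.3, -111.7, 124.7]
wrist_force: [-0.4, 0.6, -0.3]
eef_pos: [518.3, -111.7, 123.7]
wrist_force: [0.3, 0.1, -0.7]
[ 0.00475327 -0.03539803 -0.0136504 ] [ 0.26749002  0.13718675 -0.67612175]
tcp [39.88256856 61.91814539] mouth [39.91249272 69.51549532]
```

View pics/c4.png

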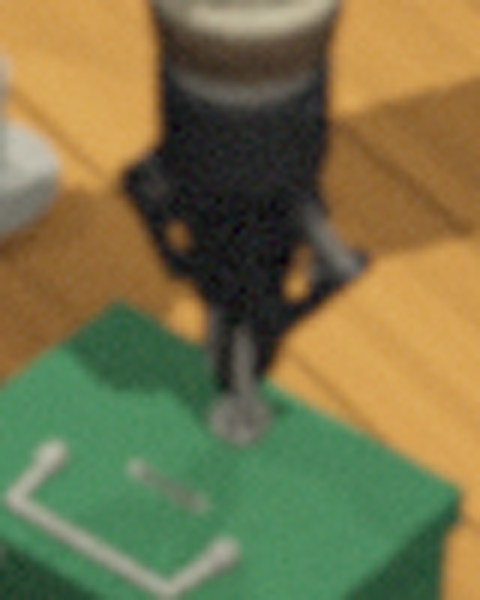

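The scene crop shows the key standing in the mouth at (240,415), upright. The tip should be about 7 mm below the barrel face with no axial force, so it seems to have found the keyway at this angle. I keep lowering it gently.

```bash
f(){ grep -E 'eef_pos|wrist' ; }; python3 -m inch '[0,0,1,0,0,0,0, 0,0,0,0,0,0,0]'|f ; python3 -m inch '[0,0,1,0,0,0,0, 0,0,0,0,0,0,0]'|f; python3 -m inch '[0,0,1,0,0,0,0, 0,0,0,0,0,0,0]'|f; python3 -m inch '[0,0,1,0,0,0,0, 0,0,0,0,0,0,0]'|f;python3 -c "from bench import arm;print(arm.state()['ft_torque'])"
```

```text
eef_pos: [518.3, -111.6, 122.7]
wrist_force: [0.9, -0.5, -0.9]
eef_pos: [518.3, -111.6, 121.7]
wrist_force: [-0.3, -0.4, -0.4]
eef_pos: [518.3, -111.7, 120.7]
wrist_force: [-1.1, -0.1, 0.0]
eef_pos: [518.3, -111.7, 119.7]
wrist_force: [1.0, 0.6, 0.7]
[-0.03248797  0.00732303  0.01571094]
```

```bash
f(){ grep -E 'eef_pos|wrist' ; }; python3 -m inch '[0,0,0.7,0,0,0,0, 0,0,0,0,0,0,0]'|f ; python3 -m inch '[0,0,0.7,0,0,0,0, 0,0,0,0,0,0,0]'|f; python3 -m inch '[0,0,0.5,0,0,0,0, 0,0,0,0,0,0,0]'|f; python3 -c "from bench import arm;print(arm.state()['ft_torque'])"
```

```text
eef_pos: [518.3, -111.7, 119.0]
wrist_force: [0.4, 0.4, -1.0]
eef_pos: [518.3, -111.7, 118.3]
wrist_force: [-0.1, -1.0, -0.6]
eef_pos: [518.4, -111.7, 118.0]
wrist_force: [-0.5, 0.6, 1.0]
[0.04892216 0.08388071 0.02594321]
```

```bash
f(){ grep -E 'eef_pos|wrist' ; }; python3 -m inch '[0,0,0.5,0,0,0,0, 0,0,0,0,0,0,0]'|f ; python3 -m inch '[0,0,0.5,0,0,0,0, 0,0,0,0,0,0,0]'|f;  python3 -c "from bench import arm;print(arm.state()['ft_torque'])"
```

```text
eef_pos: [518.4, -111.7, 117.5]
wrist_force: [0.6, 0.3, 1.0]
eef_pos: [518.4, -111.7, 116.9]
wrist_force: [-0.1, 0.5, 1.3]
[ 0.05326798  0.07969361 -0.02444606]
```

The axial force rises to about 2 N right where the shoulder should meet the face (TCP 118), so the key is home. I now turn it clockwise gently and watch the torque.

```bash
q(){ python3 -c "from bench import arm;s=arm.state();print(s['t'],s['eef_pos'].round(1),round(s['eef_rot'][2],3),s['wrist_force'].round(1),s['ft_torque'].round(3))"; }; python3 -m inch '[0,0,0.5,0,0,0,0, 0,0,0,0,0,0,0]'>/dev/null;q; python3 -m inch '[0,0,0,0,0,3,0, 0,0,0,0,0,3,0]'>/dev/null;q; python3 -m inch '[0,0,0,0,0,3,0, 0,0,0,0,0,3,0]'>/dev/null;q;python3 -m inch '[0,0,0,0,0,3,0, 0,0,0,0,0,3,0]'>/dev/null;q
```

```text
17.45 [ 518.4 -111.6  116.4] -2.865 [-0.8  0.4  1.8] [-0.013  0.09   0.021]
17.7 [ 518.4 -111.8  116.5] -2.972 [-0.  -1.1  1.6] [-0.32   0.136 -0.015]
17.95 [ 518.4 -112.   116.5] -3.076 [ 0.4 -1.1  2.4] [-0.369  0.006  0.018]
18.2 [ 518.4 -112.   116.5] 3.102 [-0.5 -2.   1.6] [-0.471  0.055  0.051]
```

```bash
q(){ python3 -c "from bench import arm;s=arm.state();print(s['t'],s['eef_pos'].round(1),round(s['eef_rot'][2],3),s['wrist_force'].round(1),s['ft_torque'].round(3))"; }; python3 -m inch '[0,-0.4,0,0,0,3,0, 0,0,0,0,0,3,0]'>/dev/null;q; python3 -m inch '[0,0,0,0,0,3,0, 0,0,0,0,0,3,0, 0,0,0,0,0,3,0]'>/dev/null;q;python3 -m inch '[0,0,0,0,0,3,0, 0,0,0,0,0,3,0, 0,0,0,0,0,3,0]'>/dev/null;q
```

```text
18.45 [ 518.4 -112.3  116.5] 2.997 [-0.2 -1.1  1.1] [-0.31   0.053  0.027]
18.825 [ 518.4 -112.4  116.5] 2.84 [-0.5 -1.   2.2] [-0.431  0.104  0.041]
19.2 [ 518.4 -112.5  116.5] 2.683 [-1.1 -2.6  2.2] [-0.527  0.103  0.084]
```

```bash
q(){ python3 -c "from bench import arm;s=arm.state();print(s['t'],s['eef_pos'].round(1),round(s['eef_rot'][2],3),s['wrist_force'].round(1),s['ft_torque'].round(3))"; }; python3 -m inch '[-0.2,-0.4,0,0,0,3,0, 0,0,0,0,0,3,0, 0,0,0,0,0,3,0]'>/dev/null;q; python3 -m inch '[0,0,0,0,0,3,0, 0,0,0,0,0,3,0, 0,0,0,0,0,3,0]'>/dev/null;q;python3 -m inch '[0,0,0,0,0,3,0, 0,0,0,0,0,3,0, 0,0,0,0,0,3,0]'>/dev/null;q
```

```text
19.575 [ 518.3 -112.8  116.4] 2.526 [-0.  -0.9  2.2] [-0.34   0.144  0.043]
19.95 [ 518.3 -112.9  116.4] 2.369 [-0.6 -2.3  2. ] [-0.406  0.229  0.021]
20.325 [ 518.2 -112.9  116.4] 2.212 [-1.2 -2.6  2.5] [-0.54   0.281  0.034]
```

```bash
q(){ python3 -c "from bench import arm;s=arm.state();print(s['t'],s['eef_pos'].round(1),round(s['eef_rot'][2],3),s['wrist_force'].round(1),s['ft_torque'].round(3))"; }; python3 -m inch '[-0.2,-0.4,0,0,0,3,0, 0,0,0,0,0,3,0, 0,0,0,0,0,3,0, 0,0,0,0,0,3,0]'>/dev/null;q; python3 -m inch '[0,0,0,0,0,3,0, 0,0,0,0,0,3,0, 0,0,0,0,0,3,0]'>/dev/null;q;python3 -m inch '[0,0,0,0,0,3,0, 0,0,0,0,0,3,0, 0,0,0,0,0,3,0, 0,0,0,0,0,0,0]'>/dev/null;q
```

```text
20.825 [ 518.  -113.2  116.4] 2.003 [-1.1 -1.2  2.5] [-0.372  0.293  0.05 ]
21.2 [ 517.9 -113.2  116.4] 1.845 [-1.4 -1.5  2.7] [-0.449  0.427  0.044]
21.7 [ 517.8 -113.2  116.3] 1.69 [-1.8 -3.2  2.4] [-0.59   0.562 -0.02 ]
```

```bash
q(){ python3 -c "from bench import arm;s=arm.state();print(s['t'],s['eef_pos'].round(1),round(s['eef_rot'][2],3),s['wrist_force'].round(1),s['ft_torque'].round(3),s['width'])"; }; python3 -m inch '[-0.5,-0.4,0,0,0,0,0, 0,0,0,0,0,0,0]'>/dev/null;q; python3 -m inch '[0,0,-0.8,0,0,0,0, 0,0,-0.6,0,0,0,0, 0,0,0,0,0,0,0]'>/dev/null;q
```

```text
21.95 [ 517.8 -113.4  116.4] 1.691 [-2.1 -1.1  2.1] [-0.195  0.417  0.036] 8.33137897556505
22.325 [ 517.8 -113.4  117.7] 1.69 [-0.8  0.   1.1] [-0.208  0.324  0.052] 8.22022855946938
```

Now I release the key, opening a little at a time, and retreat upwards.

```bash
q(){ python3 -c "from bench import arm;s=arm.state();print(s['t'],s['eef_pos'].round(1),round(s['eef_rot'][2],3),s['wrist_force'].round(1),s['ft_torque'].round(3),s['width'])"; }; python3 -m inch '[0,0,0,0,0,0,11, 0,0,0,0,0,0,15, 0,0,0,0,0,0,25, 0,0,0,0,0,0,30, 0,0,0,0,0,0,30]'>/dev/null;q; python3 -m inch '[0,0,-3,0,0,0,30, 0,0,-8,0,0,0,30, 0,0,-12,0,0,0,30, 0,0,-20,0,0,0,30, 0,0,-20,0,0,0,30]'>/dev/null;q; python3 -m inch '[0,0,-30,0,0,0,30, 0,-40,0,0,0,0,30, 0,-50,0,0,0,0,30, 0,-50,0,0,0,0,30, 0,0,0,0,0,0,30]'>/dev/null;q;  python3 - <<'E'
from h import *
from bench import arm,optics
c=optics.capture('scene');t=optics.capture('top')
u=lambda c,r,k:cv2.resize(c['frame'][r[1]:r[3],r[0]:r[2]],None,fx=k,fy=k,interpolation=cv2.INTER_CUBIC)
cv2.imwrite('pics/c5.png',np.hstack([u(c,(220,120,320,240),4),u(t,(250,150,350,270),4)]))
for z in(67.5+46,67.5+80):print(z,(proj(c,[518.2,-111.5,z])-[220,120])*4,(proj(t,[518.2,-111.5,z])-[250,150])*4)
E
```

```text
22.95 [ 517.8 -113.5  117.8] 1.69 [-0.6  0.3 -0.3] [0.021 0.04  0.051] 30.445514810820473
23.575 [ 517.9 -113.5  182.3] 1.69 [0.1 0.  0.7] [-0.01  -0.067 -0.008] 30.1285402868866
24.2 [ 376.9 -130.4  212.6] 1.689 [ 0.6 -1.5 -0.2] [-0.002 -0.072 -0.021] 29.797637004879434
113.5 [199.68426968 218.94768501] [207.78908352 235.53284302]
147.5 [200.08246793 181.16701468] [211.1751532  232.67616973]
```

View pics/c5.png

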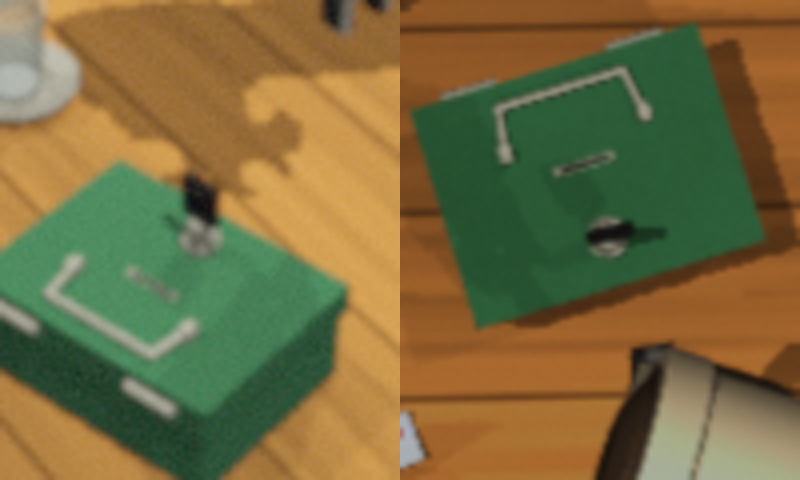

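The scene crop shows the key upright in the lock, its head spanning (200, 176–220). The predicted rows for fully home are 181–219. In the top crop the head lies at (610,234), turned across the box, and the gripper is clear, so I hand in.

```bash
python3 -c "from bench import arm;print(arm.job_done())"
```

```text
the job is handed in; nothing more can be done
None
```

I put the black-headed key in the cash box lock, pushed it fully home, turned it about 99° clockwise and left it standing there; the key dropped into the keyway at the first angle, so no back-and-forth search was needed, and I handed in at about 24 s without a direct check that the cam opened.

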